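# Load the film carrier under the scanner's sprung dust flap

### The arm

A 6-joint arm with a two-finger parallel gripper is mounted at the origin on the work surface. World frame = base frame: x ahead of the robot, y to its left, z up, the work surface at z = 0. Lengths are in m, angles in rad, forces in N, time in s.
With the tool pointing down it reaches from about 0.35 to 0.775 m from the base axis. Payload 7.3 kg.
Tool frame: the origin (TCP) lies on the mounting face of the last link; the fingertips stand 178 mm ahead of it and the grasp point (between the pads) lies 159 mm ahead of it (robot.grip_depth is the distance from the TCP to the grasp point, in m); z points along the fingers, y is the line along which they close (so a half turn about z gives the same grasp; the last joint's range is limited). The gripper opens to 92 mm and grips with 3 to 60 N. Pads are 19 mm wide; open, the fingers measure 130 mm over their backs; the gripper's body (75 mm by 190 mm) begins 47 mm behind the grasp point.
Start: joints at [-1.25, 0.342, 1.524, -0, 1.275, -0.146], TCP at [0.236, -0.469, 0.405] pointing down, gripper open.
Joint ranges: [-2.53, 2.53], [-0.77, 2.02], [0.04, 2.7], [-1, 4.14], [0.28, 2.66], [-3.11, 3.11]. Speed limits (rad/s): [2.57, 2.57, 3.14, 3.14, 3.14, 3.14].

### API

Orientations are given as [roll, pitch, yaw] about the fixed x, y, z axes, in that order (R = Rz(yaw) Ry(pitch) Rx(roll)).
In Python, from cell import observe, cams, robot, models gives the robot as it stands.
- The arm moves only by the shell command python3 -m jog 'ROWS' [FORCE]. ROWS is JSON, a list of rows, each a list of 3 entries, a list of its own where there are three numbers: the shift along the tool's x, y, z each as a share of 0.4 m, from -1 to 1, then the turn about the tool's z as a share of pi rad, from -1 to 1, then the closure, from 0 (fully open) to 1 (shut). In form: [[[x, y, z], turn, jaw], ...]. A call has 1 to 12 rows; each row is the pose to reach, as a shift and turn from the pose commanded when the call began, along the tool's axes at that moment, turning the shorter way round; what a row does not reach only later rows make up. A row lasts 1/8 s, in which the tool goes at most 62.5 mm and 10.7 degrees, less where a joint would pass 70% of its speed; a pose out of reach is approached as far as the arm can. A call with a number of a shift or a turn outside -1 to 1 is refused whole. A call with a gripper value outside its range is refused whole. The fingers move at their own pace and stop on an object; FORCE is the grip in N (left out, the last holds). Time passes only in rows, so rows that repeat a pose let the fingers close. It gives the time, the measured TCP pose, the force, the opening and the grip force at its end, in the units of the state.
- observe(): the state, without advancing time (a new reading comes with each control period).
- cams.read_camera(name): name is "scene" or "top" or "wrist"; returns the picture (480x640x3 uint8, red, green, blue); there is no depth.
- cams.camera_model(name): a dict with "camera_matrix" (3x3 intrinsics, pixels), "k1" (the pictures are not rectified: a ray, as slopes to the right and down, at radius r is drawn at 1 + k1 r^2 times it, then the intrinsics apply), "pose" (4x4, takes a point from camera to world coordinates). Camera axes: x right, y down, z forward; pixel columns grow to the right and rows downward; lengths in m; the calibration is good to about 2 mm. A picture is of the moment at which its call begins: read the wrist's pose just before it. camera_model takes no time and is no camera call; for the wrist camera it gives the pose at the moment of the call.
- robot.hand_in(): hands the job in; it is judged then, once.
Trained networks look in the newest picture that a camera, given by its name, has taken for a name from the list of things; names that differ only in an ending like _2 or _b are one class to them, and where a whole thing is asked for, a point or a joint stands for the part that bears it (a point fixed in the world has none). Each returns a list of dicts, best first, with "confidence" (0 to 1); they miss things now and then, are a little off and sometimes report something else, mostly with a low value. They report only what shows in the picture. A call takes as long as a camera call. They do not tell look-alikes from the thing itself.
- models.find_in(target, camera): "position" ([x, y, z] in m, in world coordinates, good to about 4 mm: the middle of the surface that is visible of it).
- models.pinpoint(target, camera): "position" ([x, y, z] in m, in world coordinates, good to about 4 mm: a listed point, or the origin of a listed thing).
The state is a dict: "time": time; "qpos": joint angles; "qvel": joint speeds; "joint_efforts": joint torques, N m; "tool_pos": TCP position; "tool_rot": TCP orientation; "contact_force": force on the tool from outside, world axes, zero at the start; "torque": the same for the moment, N m; "opening": finger opening in m; "grip_force": force on a finger pad.
Only numpy, scipy, OpenCV 4.12 (cv2) and the standard library are available. Lean on these libraries where they do the work, as an engineer would, in place of code of your own. Each camera call takes 0.05 s, during which the arm holds its last target. There are 200 camera calls.

### The job

Press the scanner's long side paddle down with one fingertip so that the sprung dust flap swings up, and while you hold it there push the film carrier by its upright tab with the other fingertip, along its track and under the flap, until it stops fully home. Then take the hand away so that the flap closes over it. Only slide the carrier, never lift it, do not let the flap down while the carrier is part way under, and leave everything else on the bench where it stands.

Things in the scene. Friction and masses are not known exactly. Their poses are not given: they have to be found in the camera images.
- scanner: Desktop film scanner, fixed. Origin: on the bench (z = 0) at the middle of the bay's mouth; x points along the track into the bay, y left across it, z up. Grey deck x -190 to +60 mm, y -100 to +45 mm, its top 8 mm above the bench. White housing 70 mm high at x 62 to 202 mm, y -100 to +100 mm. The paddle and shaft are on the left (+y) of the track; free bench lies under and beside the paddle.
- stop (a point): Middle of the rubber end stop's face at deck height (scanner x = 54.5 mm, y = 0), same axes as the scanner. The carrier's track runs along scanner x on the deck, centred on y = 0, from x -175 mm to the stop, between two guides 43 mm apart and 8 mm high (tops 16 mm above the bench). The bay, covered by the flap, is x 0 to 54.5 mm.
- shaft (a point): Point on the axis of the 8 mm steel shaft that carries flap and paddle, level with the bay's mouth: scanner x = 0, y = 34 mm, 46 mm above the bench. The shaft runs along scanner x from -192 to +58 mm. The flap is fixed to it on the track's side, the paddle on the outer (left) side, nearer the robot.
- flap (a joint): Angle of shaft, flap and paddle, rad: 0 shut, grows as the paddle goes down and the flap up, limit 1.2. A damped spring shuts it within a second (0.12 N m shut, 0.24 open: 3 to 8 N on the paddle). The flap covers the bay (x 0 to 57 mm, 60 mm out from the shaft). Its front skirt hangs to 17 mm above the bench when shut: the carrier's tail passes below, its block only with the angle above 0.6.
- paddle (a point): Point on the paddle's upper face, mid-length, 40 mm out from the shaft's axis. Flat plate, scanner x -180 to -30 mm, 60 mm wide out from the axis, 4 mm thick; slopes up outward 0.35 rad when shut (slope = 0.35 - angle). A fingertip whose inner edge is 28 to 45 mm left of the axis, pressed to 22 to 28 mm above the bench, opens the flap 0.75 to 1.15 rad and can slide along it.
- carrier: Loose black film carrier in track, 100 to 200 g, 40 mm wide. Origin: underside, below the middle of its block (45 mm long, 18 mm high); x forward to the bay. Behind it a flat tail 6 mm thick, ending in an upright tab 6 mm thick, 32 mm wide, 28 mm high, rear face at x -85.5 mm. Starts before the flap. Fully home its origin is at scanner x +32 mm, tab's rear face at -53.5 mm, before the flap.
- canister: Bystander: black film canister, 30 mm in diameter, 48 mm high, on the deck right of the track. Origin: centre of its underside.
- loupe: Bystander: black loupe, 34 mm in diameter, 34 mm high, on the deck right of the track. Origin: centre of its underside.
- tape: Bystander: roll of paper tape lying on the bench, 90 mm in diameter, 20 mm high. Origin: centre of its underside.
- brush: Bystander: flat brush lying on the bench.
- jar: Bystander: clear jar with a blue lid, 76 mm in diameter, 70 mm high. Origin: centre of its underside.
- bottle: Bystander: white bottle with a red cap, 68 mm in diameter, 160 mm high. Origin: centre of its underside.
- slide_box: Bystander: cardboard slide box 110 x 65 x 55 mm. Origin: centre of its underside.
Mind the look-alikes: they are no part of the job. Several things have the shape of the carrier; the one meant has the colours described above.

How it is judged:
On the way, in this order (a step that is already met when the one before it is completed fails the run):
1. a fingertip holds the flap up while the carrier's block is still in front of it (value of joint flap above 0.6 rad and contact force between the fingers and flap above 0.5 N and x of carrier in the frame of scanner below -0.015 m), for 0.2 s.
2. the carrier is fully home while a fingertip still holds the flap up (value of joint flap above 0.6 rad and contact force between the fingers and flap above 0.5 N and x of carrier in the frame of scanner above 0.027 m), for 0.1 s.
At the end, for the whole second after the job is handed in: The carrier lies flat in the track at rest, its origin within 5 mm of the fully home position (32 mm past the bay's mouth), and the flap is shut (angle below 0.06 rad) (x of carrier in the frame of scanner between 0.027 and 0.036 m and y of carrier in the frame of scanner between -0.006 and 0.006 m and height (world z) of carrier below 0.012 m and angle between carrier's own z axis and vertical below 0.08 rad and value of joint flap below 0.06 rad and linear speed of carrier below 0.01 m/s); the robot touches nothing.
It fails at once if the carrier is lifted (more than 8 mm) or tipped (height (world z) of carrier above 0.016 m or angle between carrier's own z axis and vertical above 0.2 rad).
It fails at once if the flap is let down (below 0.5 rad) while the carrier's block is part way under it (value of joint flap below 0.5 rad and x of carrier in the frame of scanner between -0.015 and 0.022 m).
It fails at once if a bystander is moved more than 15 mm (distance of any of canister, loupe, tape, brush, jar, bottle, slide_box from where it was at the start of the episode above 0.015 m).
It also fails if it takes over 35 s, if anything falls off the work surface, if the arm or the gripper's body presses on something with over 40 N, if the wrist force passes 120 N, or if a joint passes its speed limit or range.

## Working session

There is one attempt and no reset: what is moved stays moved. The work goes in short steps, Python scripts to look and compute and a shell command to move; the robot and the scene stay as the last step left them, time stands still between calls to the robot, and variables do not carry over. Pictures are saved under pics/ and viewed, at most 10 in all, crops included, and the job is handed in when it is done.

```bash
mkdir -p pics; ls
python3 - <<'E'
from cell import observe,cams,robot,models
import cv2,numpy as np
for c in ("top","scene"):
    im=cams.read_camera(c); cv2.imwrite(f"pics/{c}0.png",im[:,:,::-1])
    for t in ("scanner","stop","shaft","paddle","carrier","canister","loupe","bottle","jar","slide_box"):
        r=models.pinpoint(t,c)
        print(c,t,[(np.round(d["position"],4).tolist(),round(d["confidence"],2)) for d in r[:3]])
print(observe())
E
```

```text
pics
top scanner [([0.6575, 0.0785, 0.0006], 0.91), ([0.6654, -0.1388, -0.0004], 0.65)]
top stop [([0.7111, 0.0829, 0.0078], 0.74)]
top shaft [([0.6563, 0.1129, 0.0454], 0.94)]
top paddle [([0.5502, 0.1435, 0.0625], 0.84), ([0.5081, -0.0107, 0.0072], 0.62)]
top carrier [([0.3037, 0.0822, -0.0034], 0.95), ([0.589, 0.0773, 0.0095], 0.94), ([0.3744, -0.1906, 0.002], 0.94)]
top canister [([0.634, 0.0116, 0.0091], 0.75)]
top loupe [([0.7143, 0.0873, 0.0043], 0.51), ([0.5084, -0.0089, 0.0063], 0.49)]
top bottle [([0.6676, -0.1386, -0.0022], 0.85)]
top jar [([0.513, -0.135, -0.0006], 0.73)]
top slide_box [([0.6514, 0.2774, 0.0026], 0.95), ([0.6554, 0.0806, 0.0027], 0.48)]
scene scanner [([0.6531, 0.0791, -0.0037], 0.78), ([0.5467, 0.1437, 0.064], 0.65)]
scene stop [([0.7137, 0.0864, 0.0061], 0.59)]
scene shaft [([0.6549, 0.119, 0.0446], 0.61)]
scene paddle [([0.5467, 0.142, 0.0663], 0.77), ([0.6489, 0.2809, -0.0037], 0.34), ([0.6346, 0.0086, 0.0061], 0.27)]
scene carrier [([0.5965, 0.0767, 0.0117], 0.96), ([0.3705, -0.1895, -0.0014], 0.88), ([0.7858, -0.082, 0.0011], 0.83)]
scene canister [
[... 207 characters left out ...]
28, -0.0007], 0.59)]
{'time': 1.1, 'qpos': array([-1.24999029e+00,  3.41982885e-01,  1.52408622e+00,  1.91643804e-07,
        1.27538555e+00, -1.45964293e-01]), 'qvel': array([-0.00020365, -0.00135776, -0.00066643, -0.0003564 , -0.00050967,
        0.0009047 ]), 'joint_efforts': array([ 3.19524424e-04, -4.31138456e+01, -2.44478273e+01,  7.18843821e-02,
        4.85655712e-02,  1.03636191e-05]), 'tool_pos': array([ 0.23629076, -0.4688257 ,  0.40475422]), 'tool_rot': array([3.14145610e+00, 1.98901088e-05, 4.66770276e-01]), 'contact_force': array([ 0.149877  , -0.62652702, -0.2465078 ]), 'torque': array([-0.01008041,  0.05261833,  0.00713917]), 'grip_force': 0.0, 'opening': 0.09175934407484665}
```

View pics/top0.png

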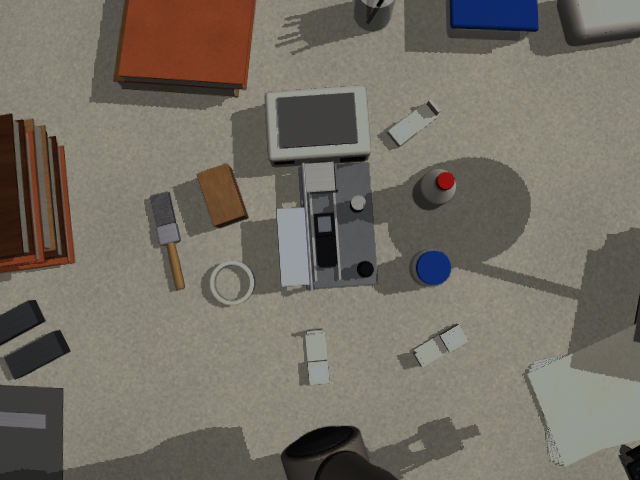

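View pics/scene0.png

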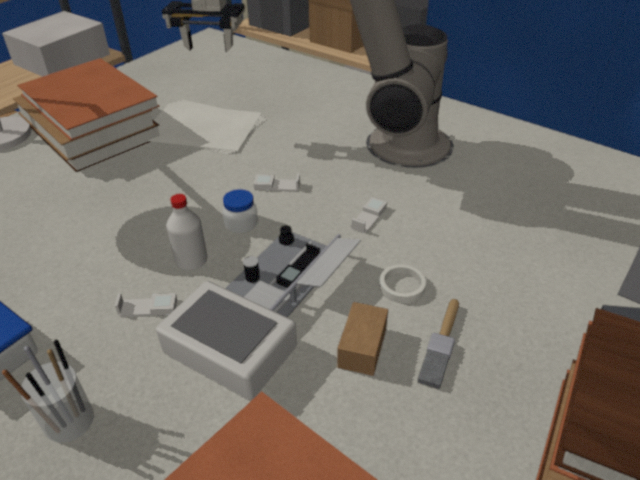

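The top view has world +x up the image and +y to the left. The scanner housing is around (318,123) and the paddle around (293,245). The black carrier is in the track at about (326,238), with the loupe and canister at (365,269) and (358,203). The white carrier shapes are the look-alikes. Next I'll fit the scanner pose and check it with an overlay.

```bash
cat > h.py <<'E'
from cell import observe,cams,robot,models
import cv2,numpy as np
from scipy.optimize import least_squares
def proj(cam,P):
    m=cams.camera_model(cam);T=np.linalg.inv(m["pose"]);p=np.atleast_2d(P)@T[:3,:3].T+T[:3,3]
    s=p[:,:2]/p[:,2:];s=s*(1+m["k1"]*(s**2).sum(1,keepdims=True));K=np.array(m["camera_matrix"])
    return s@K[:2,:2].T+K[:2,2]
def S2W(pose,P):
    x,y,a=pose;P=np.atleast_2d(P).astype(float);c,s=np.cos(a),np.sin(a)
    return np.c_[x+c*P[:,0]-s*P[:,1],y+s*P[:,0]+c*P[:,1],P[:,2]]
def overlay(cam,pose,polys,box,k,name):
    im=cams.read_camera(cam)[:,:,::-1].copy();x0,y0,x1,y1=box
    im=cv2.resize(im[y0:y1,x0:x1],None,fx=k,fy=k,interpolation=cv2.INTER_CUBIC)
    for P,col in polys:
        q=((proj(cam,S2W(pose,P))-[x0,y0]+.5)*k).astype(np.int32)
        cv2.polylines(im,[q],True,col,1)
    cv2.imwrite(name,im)
def rect(x0,x1,y0,y1,z): return np.array([[x0,y0,z],[x1,y0,z],[x1,y1,z],[x0,y1,z]])
E
python3 - <<'E'
from h import *
nom={"scanner":(0,0,0),"stop":(.0545,0,.008),"shaft":(0,.034,.046),"paddle":(-.105,.0716,.0617)}
obs=[];car=[]
for i in range(3):
  for c in ("top","scene"):
    cams.read_camera(c)
    for n in nom:
        r=models.pinpoint(n,c)
        if r and r[0]["confidence"]>.5: obs.append((nom[n],r[0]["position"]))
    car+=[d["position"] for d in models.pinpoint("carrier",c) if abs(d["position"][1]-.08)<.03 and d["position"][0]>.45]
A=np.array([o[0] for o in obs]);B=np.array([o[1] for o in obs])
f=least_squares(lambda p:(S2W(p,A)-B)[:,:2].ravel(),[.656,.08,.06],loss="soft_l1",f_scale=.004)
print(f.x,len(obs));R=(S2W(f.x,A)-B)
for a,r in zip(A,R): print(a,np.round(r*1e3,1))
print(np.round(car,4))
pose=f.x;np.save("pose.npy",pose)
c=np.median(car,0);x,y,a=pose;cx=np.cos(a)*(c[0]-x)+np.sin(a)*(c[1]-y);print("carrier x",cx)
ps=[(rect(-.19,.06,-.1,.045,.008),(0,255,0)),(rect(.062,.202,-.1,.1,.07),(0,255,0)),
 (np.array([[-.18,.034,.046],[-.03,.034,.046],[-.03,.034+.0564,.0666],[-.18,.0904,.0666]]),(255,0,255)),
 (rect(cx-.0225,cx+.0225,-.02,.02,.026),(0,0,255)),(rect(cx-.0855,cx-.0795,-.016,.016,.036),(0,255,255))]
overlay("top",pose,ps,(255,80,385,300),2.7,"pics/ov1.png")
overlay("scene",pose,ps,(150,190,370,400),3,"pics/ov2.png")
E
```

```text
[0.6583595  0.08068496 0.07939712] 23
[0. 0. 0.] [1.1 2.9 1.7]
[0.0545 0.     0.008 ] [2.3 0.9 2.1]
[0.    0.034 0.046] [1.6 1.9 1.9]
[-0.105   0.0716  0.0617] [-4.8  0.7  1.4]
[0. 0. 0.] [-1.   1.4  1.7]
[0.0545 0.     0.008 ] [-0.2  0.6  3.3]
[0.    0.034 0.046] [ 1.4 -6.6  0.2]
[-0.105   0.0716  0.0617] [ 3.4  1.6 -5.4]
[0. 0. 0.] [ 1.8  0.9 -2.5]
[0.0545 0.     0.008 ] [-3.6 -2.6  3.4]
[0.    0.034 0.046] [-0.4  2.6 -2.3]
[-0.105   0.0716  0.0617] [-2.6 -0.7  1.2]
[0.0545 0.     0.008 ] [-2.6 -0.3  1.6]
[0.    0.034 0.046] [-0.7 -1.9  1.8]
[-0.105   0.0716  0.0617] [1.1 0.9 1.3]
[0. 0. 0.] [  6.7 -31.4 -46.5]
[0.0545 0.     0.008 ] [-0.2  0.8  3.1]
[0.    0.034 0.046] [-0.7  2.9 -2.3]
[-0.105   0.0716  0.0617] [-2.4 -0.2  0. ]
[0. 0. 0.] [2.6 2.8 0.8]
[0.0545 0.     0.008 ] [-3.5 -0.9  4.2]
[0.    0.034 0.046] [-1.2 -5.4  1. ]
[-0.105   0.0716  0.0617] [ 3.6 -2.2 -2.5]
[[0.59   0.0739 0.0105]
 [0.5938 0.075  0.0093]
 [0.5889 0.0747 0.0101]
 [0.5926 0.0747 0.0085]
 [0.5903 0.0758 0.0103]
 [0.5953 0.0782 0.0076]]
carrier x -0.06716150384784116
```

View pics/ov1.png

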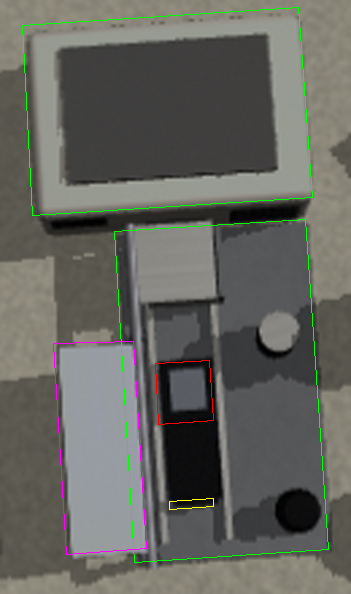

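View pics/ov2.png

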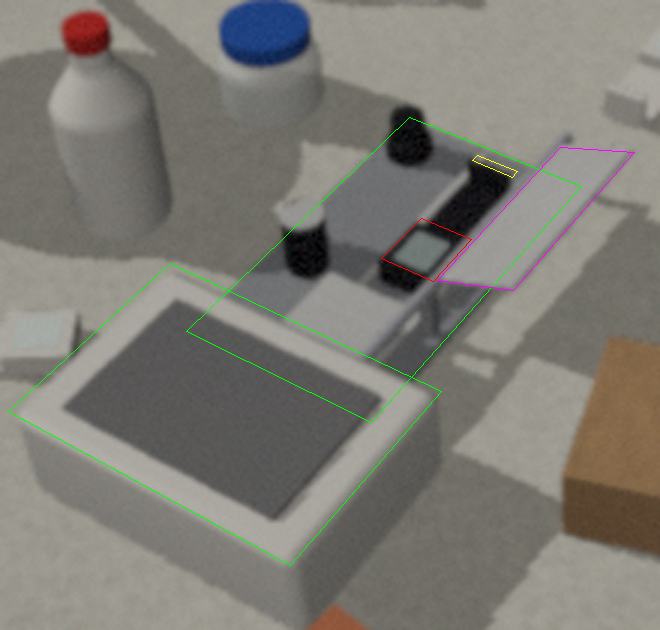

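The overlay fits to within about 3 mm, and the overlay sits slightly to the left in the top view (zoomed carrier at (190,430), tab's end at (192,508)). In the scene view the tab's upper edge is at about (490,163), which agrees. I'll work out the hover pose next.

```bash
cat > goto.py <<'E'
from h import *
import sys
from scipy.spatial.transform import Rotation as Ro
sx,sy,ztip=map(float,sys.argv[1:4])
pose=np.array([.6583,.0792,.0794])
s=observe();R=Ro.from_euler("xyz",s["tool_rot"])
t=S2W(pose,[sx,sy,ztip+.178])[0]
d=R.inv().apply(t-s["tool_pos"])
dy=pose[2]-s["tool_rot"][2]
x,y,a=pose;w=np.array(s["tool_pos"])-[x,y,0]
print("now scanner",np.round([np.cos(a)*w[0]+np.sin(a)*w[1],-np.sin(a)*w[0]+np.cos(a)*w[1],w[2]-.178],4),"yaw err",round(dy,4))
print("row",np.round(d/.4,4),"turn",round(-dy/np.pi,4),"open",s["opening"],"t",s["time"],"F",np.round(s["contact_force"],2))
E
python3 goto.py -0.171 0.036 0.11
```

```text
now scanner [-0.4641 -0.5128  0.2267] yaw err -0.3874
row [ 1.1969 -0.9935  0.2918] turn 0.1233 open 0.0915756663149049 t 3.0 F [-0.26  0.52 -0.29]
```

```bash
python3 -m jog '[[[0.6,-0.5,0],0.1233,0.3],[[0.6,-0.5,0],0.1233,0.3],[[0.6,-0.5,0],0.1233,0.3],[[0.6,-0.5,0],0.1233,0.3],[[0.6,-0.5,0],0.1233,0.3],[[0.6,-0.5,0],0.1233,0.3],[[0.6,-0.5,0],0.1233,0.3]]'; python3 goto.py -0.171 0.036 0.13
```

```text
time: 3.88
tool_pos: [0.3607, -0.1822, 0.4049]
tool_rot: [3.141, -0.0, 0.081]
contact_force: [-0.4, -0.0, -0.3]
opening: 0.0645
grip_force: 0.0
now scanner [-0.3174 -0.2369  0.2269] yaw err -0.0015
row [ 0.3669 -0.682   0.2418] turn 0.0005 open 0.0645024260786852 t 3.875 F [-0.37 -0.02 -0.27]
```

```bash
python3 -m jog '[[[0.367,-0.682,0],0,0.3],[[0.367,-0.682,0],0,0.3],[[0.367,-0.682,0],0,0.3],[[0.367,-0.682,0],0,0.3],[[0.367,-0.682,0.1],0,0.3],[[0.367,-0.682,0.242],0,0.3],[[0.367,-0.682,0.242],0,0.3],[[0.367,-0.682,0.242],0,0.3]]'; python3 goto.py -0.171 0.036 0.13
python3 - <<'E'
from h import *
m=cams.camera_model("wrist");im=cams.read_camera("wrist");cv2.imwrite("pics/w1.png",im[:,:,::-1])
for t in ("carrier","paddle","shaft","scanner"):
    print(t,[(np.round(d["position"],4).tolist(),round(d["confidence"],2)) for d in models.pinpoint(t,"wrist")[:2]])
    print(t,[(np.round(d["position"],4).tolist(),round(d["confidence"],2)) for d in models.pinpoint(t,"top")[:2]])
E
```

```text
time: 4.88
tool_pos: [0.4862, 0.0998, 0.3095]
tool_rot: [3.141, -0.002, 0.077]
contact_force: [0.2, -1.4, 0.3]
opening: 0.0643
grip_force: 0.0
now scanner [-0.1699  0.0342  0.1315] yaw err 0.0022
row [-0.0028 -0.0044  0.0037] turn -0.0007 open 0.06427924106007007 t 4.875 F [ 0.23 -1.37  0.31]
carrier [([0.596, 0.0706, 0.0085], 0.79)]
carrier [([0.7875, -0.0841, -0.0019], 0.89), ([0.3716, -0.1906, -0.0015], 0.85)]
paddle [([0.5422, 0.1403, 0.0583], 0.67)]
paddle [([0.5485, 0.1444, 0.0612], 0.92)]
shaft []
shaft [([0.6562, 0.1129, 0.0474], 0.85)]
scanner []
scanner [([0.6555, 0.0803, 0.0011], 0.68)]
```

View pics/w1.png

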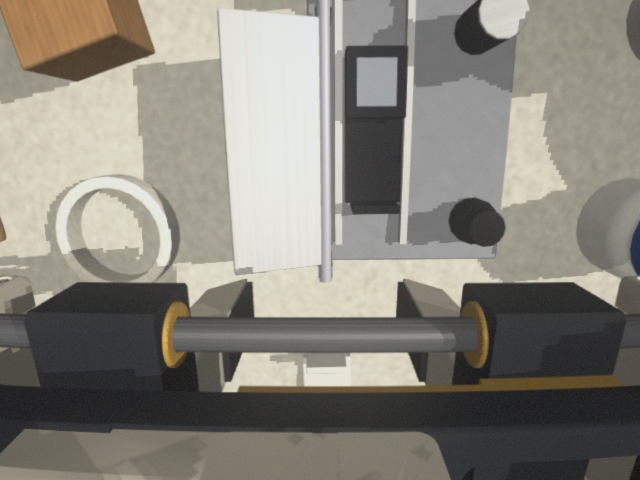

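The wrist view shows the carrier's tab at about (376,208), the paddle from (220,10) to (240,272), and the shaft at u≈326. The guides are at u≈338 and 406. I'll turn these pixels into positions.

Run:
```python
from h import *
m=cams.camera_model("wrist");K=np.array(m["camera_matrix"]);T=np.array(m["pose"])
im=cv2.imread("pics/w1.png",0);print("col",im[195:222,376].tolist())
def ray(u,v,z):
    s=cv2.undistortPoints(np.array([[[u,v]]],float),K,np.array([m["k1"],0,0,0,0]))[0,0]
    d=T[:3,:3]@[s[0],s[1],1];p=T[:3,3]+d*(z-T[2,3])/d[2];return p
s=observe();a=s["tool_rot"][2];t=s["tool_pos"]
for n,u,v,z in [("tab front top",376,203,.036),("tab 208",376,208,.036),("tab rear top?",376,213,.036),("tab L",351,213,.036),("tab R",398,213,.036),("guideL",338,220,.016),("guideR",406,220,.016),("shaft end",326,280,.046),("shaft fwd",325,100,.046),("paddle outer near",236,272,.0666),("block front",376,46,.026),("guideL far",338,20,.016),("guideR far",409,20,.016)]:
    p=ray(u,v,z);w=p-t;print(n,np.round(p,4),"rel tool fwd/left",np.round([np.cos(a)*w[0]+np.sin(a)*w[1],-np.sin(a)*w[0]+np.cos(a)*w[1]],4))
```

```text
col [58, 57, 59, 58, 56, 53, 50, 55, 50, 53, 51, 56, 60, 62, 58, 58, 60, 59, 74, 140, 153, 156, 157, 159, 159, 158, 159]
tab front top [0.5172 0.0697 0.036 ] rel tool fwd/left [ 0.0293 -0.034 ]
tab 208 [0.5139 0.0693 0.036 ] rel tool fwd/left [ 0.0259 -0.0341]
tab rear top? [0.5105 0.0689 0.036 ] rel tool fwd/left [ 0.0225 -0.0342]
tab L [0.5091 0.0857 0.036 ] rel tool fwd/left [ 0.0225 -0.0174]
tab R [0.5117 0.0541 0.036 ] rel tool fwd/left [ 0.0226 -0.0491]
guideL [0.4996 0.093  0.016 ] rel tool fwd/left [ 0.0136 -0.0094]
guideR [0.5036 0.0434 0.016 ] rel tool fwd/left [ 0.0136 -0.0591]
shaft end [0.4638 0.0989 0.046 ] rel tool fwd/left [-0.0216 -0.0006]
shaft fwd [0.5787 0.1088 0.046 ] rel tool fwd/left [0.0937 0.0001]
paddle outer near [0.4723 0.1555 0.0666] rel tool fwd/left [-0.0087  0.0551]
block front [0.6163 0.0792 0.026 ] rel tool fwd/left [ 0.1288 -0.0323]
guideL far [0.6324 0.1046 0.016 ] rel tool fwd/left [ 0.1469 -0.0083]
guideR far [0.6365 0.0583 0.016 ] rel tool fwd/left [ 0.1474 -0.0548]
```

Positions agree: the shaft end puts the tool at scanner x = -0.170, the tab's rear face is 22 mm ahead of the tool, and the tab is 32 mm wide, centred 34 mm to the right of the shaft. I'll shift 3 mm left and press down.

```bash
python3 -m jog '[[[0,-0.0075,0.1],0,0.3],[[0,-0.0075,0.17],0,0.3],[[0,-0.0075,0.21],0,0.3],[[0,-0.0075,0.24],0,0.3],[[0,-0.0075,0.266],0,0.3],[[0,-0.0075,0.266],0,0.3],[[0,-0.0075,0.266],0,0.3],[[0,-0.0075,0.266],0,0.3]]'; python3 goto.py -0.171 0.037 0.025
python3 - <<'E'
from h import *
a=cams.read_camera("wrist");b=cams.read_camera("scene")
b=cv2.resize(b[190:400,150:370],(503,480))
cv2.imwrite("pics/p1.png",cv2.resize(np.hstack([a,b]),None,fx=.69,fy=.69)[:,:,::-1])
E
```

```text
time: 6.32
tool_pos: [0.4852, 0.1046, 0.202]
tool_rot: [-3.141, -0.001, 0.079]
contact_force: [0.2, 4.0, 3.3]
opening: 0.0637
grip_force: 2.4
now scanner [-0.1705  0.0391  0.024 ] yaw err -0.0001
row [-0.0012  0.0052 -0.0025] turn 0.0 open 0.0637444405738734 t 6.325 F [0.2  4.05 3.28]
```

View pics/p1.png

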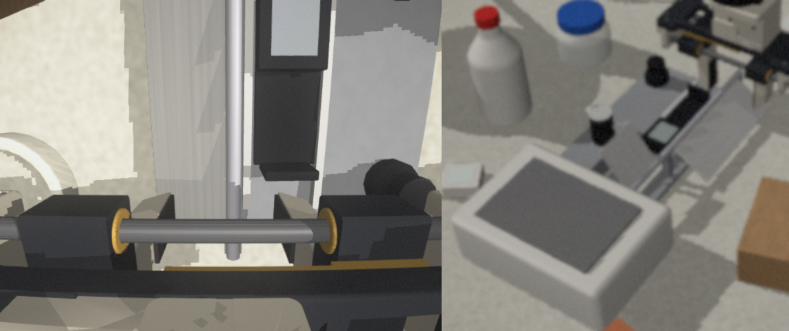

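The flap is up (deck-side panel raised in the right half, around (620,160)). Both fingertips are behind the tab at (290,172) in the left half. I'll push forward gently.

```bash
python3 -m jog '[[[0.02,0,0],0,0.3],[[0.04,0,0],0,0.3],[[0.06,0,0],0,0.3],[[0.08,0,0],0,0.3],[[0.1,0,0],0,0.3],[[0.12,0,0],0,0.3],[[0.14,0,0],0,0.3],[[0.16,0,0],0,0.3],[[0.18,0,0],0,0.3],[[0.2,0,0],0,0.3],[[0.22,0,0],0,0.3],[[0.24,0,0],0,0.3]]'; python3 goto.py -0.063 0.039 0.025
```

```text
time: 7.92
tool_pos: [0.5808, 0.112, 0.2012]
tool_rot: [3.142, 0.002, 0.079]
contact_force: [-5.3, 2.5, 4.6]
opening: 0.0642
grip_force: 3.1
now scanner [-0.0747  0.0388  0.0232] yaw err -0.0001
row [ 0.0292 -0.0004 -0.0046] turn 0.0 open 0.06422364930941313 t 7.925 F [-5.31  2.49  4.55]
```

```bash
python3 -m jog '[[[0.008,0,0],0,0.3],[[0.016,0,0],0,0.3],[[0.02,0,0],0,0.3]]'; python3 goto.py -0.063 0.039 0.025
python3 - <<'E'
from h import *
a=cams.read_camera("wrist");b=cams.read_camera("scene")
b=cv2.resize(b[190:400,150:370],(503,480))
cv2.imwrite("pics/p2.png",cv2.resize(np.hstack([a,b]),None,fx=.69,fy=.69)[:,:,::-1])
E
```

```text
time: 8.3
tool_pos: [0.5887, 0.1126, 0.2012]
tool_rot: [3.141, 0.001, 0.079]
contact_force: [-4.4, 1.6, 4.1]
opening: 0.0643
grip_force: 2.6
now scanner [-0.0667  0.0388  0.0232] yaw err -0.0001
row [ 0.0094 -0.0005 -0.0044] turn 0.0 open 0.06432813503306622 t 8.3 F [-4.41  1.55  4.15]
```

View pics/p2.png

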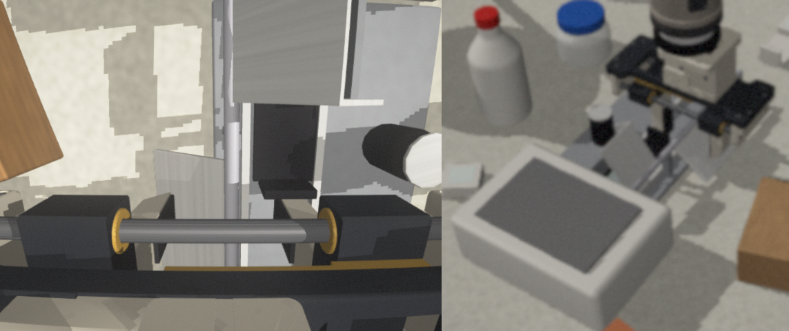

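The finger touches the tab at (290,190), and the block is under the raised flap, seen at (290,60). The push force is about 4 N, so I'll creep on until it reaches the stop.

```bash
python3 -m jog '[[[0.005,0,0],0,0.3],[[0.01,0,0],0,0.3],[[0.01,0,0],0,0.3]]'; python3 goto.py -0.063 0.039 0.025
```

```text
time: 8.78
tool_pos: [0.592, 0.1129, 0.2013]
tool_rot: [3.142, 0.003, 0.079]
contact_force: [-7.1, 1.8, 6.2]
opening: 0.0644
grip_force: 4.7
now scanner [-0.0634  0.0388  0.0233] yaw err 0.0003
row [ 0.001  -0.0005 -0.0043] turn -0.0001 open 0.06438245544897049 t 8.775 F [-7.07  1.79  6.2 ]
```

```bash
python3 -m jog '[[[0.0025,0,0],0,0.3],[[0.005,0,0],0,0.3],[[0.005,0,0],0,0.3]]'; python3 goto.py -0.063 0.039 0.025
```

```text
time: 9.15
tool_pos: [0.5928, 0.1129, 0.2013]
tool_rot: [3.141, 0.007, 0.079]
contact_force: [-14.3, 0.3, 11.2]
opening: 0.0645
grip_force: 7.5
now scanner [-0.0626  0.0388  0.0233] yaw err 0.0005
row [-0.001  -0.0004 -0.0043] turn -0.0001 open 0.0645092813531233 t 9.15 F [-14.27   0.33  11.23]
```

The force rose sharply to 14 N with the finger face at scanner x ≈ -0.053, which is the stop. I'll back off with the flap still held and check the tab's position before lifting.

```bash
python3 -m jog '[[[-0.01,0,0],0,0.3],[[-0.03,0,0],0,0.3],[[-0.03,0,0],0,0.3],[[-0.03,0,0],0,0.3]]'; python3 goto.py -0.063 0.039 0.025
python3 - <<'E'
from h import *
a=cams.read_camera("wrist");cv2.imwrite("pics/w3.png",a[:,:,::-1])
m=cams.camera_model("wrist");T=np.array(m["pose"]);K=np.array(m["camera_matrix"])
g=cv2.cvtColor(a,cv2.COLOR_RGB2GRAY);print(g[240:300:2,400].tolist())
pose=[.6583,.0792,.0794]
for x in (-.0595,-.0565,-.0535,-.0475): print(x,proj("wrist",S2W(pose,[[x,0,.036]])).round(1))
print([(np.round(d["position"],4).tolist(),round(d["confidence"],2)) for d in models.pinpoint("carrier","wrist")], S2W(pose,[[.032,0,.008]]))
E
```

```text
time: 9.65
tool_pos: [0.5834, 0.112, 0.202]
tool_rot: [3.141, -0.002, 0.079]
contact_force: [2.9, 2.0, 5.6]
opening: 0.0642
grip_force: 2.4
now scanner [-0.0721  0.0387  0.024 ] yaw err 0.0001
row [ 0.0227 -0.0008 -0.0024] turn -0.0 open 0.06421068960714588 t 9.65 F [2.92 2.03 5.59]
[56, 49, 45, 44, 46, 46, 47, 47, 47, 58, 57, 57, 57, 58, 58, 94, 175, 178, 173, 174, 171, 69, 51, 51, 50, 46, 48, 43, 46, 48]
-0.0595 [[419.2 285.5]]
-0.0565 [[419.7 278.6]]
-0.0535 [[420.2 271.7]]
-0.0475 [[421.2 257.6]]
[] [[0.69019918 0.08173813 0.008     ]]
```

View pics/w3.png

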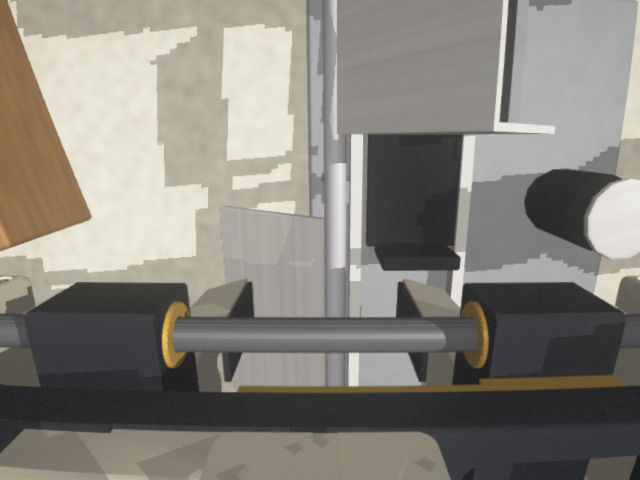

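The tab's rear edge is at v≈270 (predicted 271.7 when home), clear of the fingers, and the flap is still held. Now I'll lift straight up.

```bash
python3 -m jog '[[[0,0,-0.04],0,0.3],[[0,0,-0.08],0,0.3],[[0,0,-0.14],0,0.3],[[0,0,-0.22],0,0.3],[[-0.05,0,-0.35],0,0.3],[[-0.1,0,-0.4],0,0.3],[[-0.1,0,-0.4],0,0.3],[[-0.1,0,-0.4],0,0.3],[[-0.1,0,-0.4],0,0.3],[[-0.1,0,-0.4],0,0.3],[[-0.1,0,-0.4],0,0.3],[[-0.1,0,-0.4],0,0.3]]'
python3 - <<'E'
from h import *
a=cams.read_camera("wrist");b=cams.read_camera("scene")
b=cv2.resize(b[190:400,150:370],(503,480))
cv2.imwrite("pics/p4.png",cv2.resize(np.hstack([a,b]),None,fx=.69,fy=.69)[:,:,::-1])
pose=[.6583,.0792,.0794];print(proj("wrist",S2W(pose,[[-.0535,0,.036]])).round(1)*.69)
E
```

```text
time: 11.25
tool_pos: [0.543, 0.109, 0.3612]
tool_rot: [3.142, 0.0, 0.079]
contact_force: [0.1, -0.2, -0.3]
opening: 0.0643
grip_force: 0.0
[[258.543 106.329]]
```

View pics/p4.png

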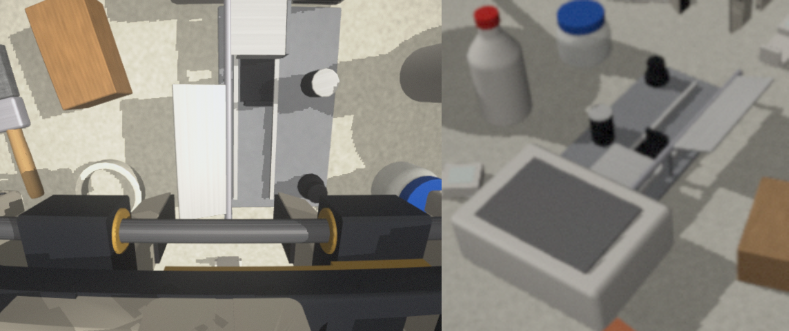

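The flap is shut over the carrier at (258,28). The tab's rear edge is at v≈105 against 106 predicted for home, and the paddle is back up. The bystanders have not moved, so I'm handing in.

```bash
python3 -c "
from cell import robot
print(robot.hand_in())"
```

```text
the job is handed in; nothing more can be done
None
```

I pushed the carrier home against the stop with the flap held up, then took the hand away and the flap closed over it; the job is handed in at about 11 s of the 35 s allowed, though the hand-in gave no verdict.

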